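# Line up the crucibles by size for weighing

### The arm

A 7-joint arm with a two-finger parallel gripper is mounted at the origin on the work surface. World frame = base frame: x ahead of the robot, y to its left, z up, the work surface at z = 0. Lengths are in m, angles in rad, forces in N, time in s.
With the tool pointing down it reaches from about 0.4 to 0.85 m from the base axis. Payload 6.9 kg.
Tool frame: the origin (TCP) lies between the finger pads; the fingertips stand 19 mm ahead of it and the grasp point (between the pads) is the TCP (nose_length is the distance from the TCP to the fingertips, in m); z points along the fingers, y is the line along which they close (so a half turn about z gives the same grasp; the last joint's range is limited). The gripper opens to 85 mm and grips with 20 to 120 N. Pads are 22 mm wide; open, the fingers measure 114 mm over their backs; the gripper's body (76 mm by 85 mm) begins 54 mm behind the grasp point. The pads swing forward as they close: fully open they stand 13 mm farther back than shut.
Start: joints at [-1.075, 0.507, -0.238, 1.5, 0.126, 1.149, -0.155], TCP at [0.238, 0.578, 0.225] pointing down, gripper open.
Joint ranges: [-3.08, 3.08], [-0.24, 2.05], [-1.43, 1.35], [0, 2.5], [-1.52, 4.66], [0.17, 1.96], [-2.89, 2.89]. Speed limits (rad/s): [2.39, 2.39, 3.14, 3.14, 3.14, 3.14, 3.14].

### API

Orientations are given as a rotation vector (axis times angle).
In Python, from plant import * gives the robot as it stands.
- The arm moves only by the tool arm_command, never from a script. Its argument "motion" is text: rows parted by semicolons, each of 5 numbers parted by spaces: the opening, from 0 (shut) to 1 (fully open), then the shift along the world's x, y, z in cm, then the turn about the world's z in rad. In form: jaw dx dy dz twist; .... A call has exactly 8 rows; each row shifts and turns the commanded pose from where the row before left it; what a row does not reach is not made up. A row lasts 1/12 s, in which the tool goes at most 41.7 mm and 7.16 degrees, less where a joint would pass 70% of its speed; a pose out of reach is approached as far as the arm can. A call is refused whole if a number of a shift passes 4.17 or a number of a turn 0.125, either way. A call with a gripper value outside its range is refused whole. The fingers move at their own pace and stop on an object; "grip_force" is the grip in N (left out, the last holds). Time passes only in rows, so rows that do not move let the fingers close, or fill a call up. It gives the time, the measured TCP pose, the force, the opening and the grip force at its end, in the units of the state.
- observe(): the state, without advancing time (a new reading comes with each control period).
- read_camera(name): name is "scene" or "top" or "wrist"; returns (picture, depth): 480x640x3 uint8, red, green, blue; 480x640 float32, m along the optical axis (not along the pixel's ray), 0 where there is no reading.
- camera_model(name): a dict with "intrinsics" (3x3 intrinsics, pixels), "position" and "orientation" of the camera in the world; the wrist camera has in their place "T_tool_cam" (4x4, takes a point from camera to tool coordinates, whose origin is the TCP and whose axes are the flange's). Camera axes: x right, y up, looking along -z (the intrinsics and any distortion apply to the point x, -y, -z); pixel columns grow to the right and rows downward; lengths in m; the calibration is good to about 2 mm. A picture is of the moment at which its call begins: read the wrist's pose just before it. camera_model takes no time and is no camera call.
- hand_in(): hands the job in; it is judged then, once.
The state is a dict: "time": time; "joint_pos": joint angles; "joint_velocities": joint speeds; "effort": joint torques, N m; "eef_pos": TCP position; "ee_rot": TCP orientation; "wrist_force": force on the tool from outside, world axes, zero at the start; "moment": the same for the moment, N m; "grip_width": finger opening in m; "finger_force": force on a finger pad.
Only numpy, scipy, OpenCV 4.12 (cv2) and the standard library are available. Lean on these libraries where they do the work, as an engineer would, in place of code of your own. Each camera call takes 0.05 s, during which the arm holds its last target. There are 200 camera calls.

### The job

Set the four crucibles out for weighing: stand them upright on the four ceramic discs of the tray, one centred on each disc, in order of size with the smallest on the disc next to the balance and the largest at the far end. Keep the crucibles upright all the while, and leave the amber bottle standing where it is.

Things in the scene. Friction and masses are not known exactly. Their poses are not given: they have to be found in the camera images.
- crucible_28: the smallest of four loose, open, straight-sided off-white ceramic crucibles: outside diameter 28 mm, height 30 mm, wall 3 mm. Origin at the centre of its underside, z up along its axis; it starts standing on the table.
- crucible_36: the second smallest of four loose, open, straight-sided off-white ceramic crucibles: outside diameter 36 mm, height 38 mm, wall 3 mm. Origin at the centre of its underside, z up along its axis; it starts standing on the table.
- crucible_46: the second largest of four loose, open, straight-sided off-white ceramic crucibles: outside diameter 46 mm, height 44 mm, wall 3 mm. Origin at the centre of its underside, z up along its axis; it starts standing on the table.
- crucible_56: the largest of four loose, open, straight-sided off-white ceramic crucibles: outside diameter 56 mm, height 50 mm, wall 3 mm. Origin at the centre of its underside, z up along its axis; it starts standing on the table.
- seat_1: one of four identical fixed flat white ceramic discs, 68 mm across, 6 mm thick, in a row about 80 mm apart on a dark steel tray (360 x 110 mm, rim 10 mm above the table); this one is first from the left (+y end of the row), seen from the robot. Origin: centre of its underside, 5 mm above the table (top face 11 mm above it); y axis along the row to the left.
- seat_2: one of four identical fixed flat white ceramic discs, 68 mm across, 6 mm thick, in a row about 80 mm apart on a dark steel tray (360 x 110 mm, rim 10 mm above the table); this one is second from the left, seen from the robot. Origin: centre of its underside, 5 mm above the table (top face 11 mm above it); y axis along the row to the left.
- seat_3: one of four identical fixed flat white ceramic discs, 68 mm across, 6 mm thick, in a row about 80 mm apart on a dark steel tray (360 x 110 mm, rim 10 mm above the table); this one is third from the left, seen from the robot. Origin: centre of its underside, 5 mm above the table (top face 11 mm above it); y axis along the row to the left.
- seat_4: one of four identical fixed flat white ceramic discs, 68 mm across, 6 mm thick, in a row about 80 mm apart on a dark steel tray (360 x 110 mm, rim 10 mm above the table); this one is last, at the right (-y end of the row), seen from the robot. Origin: centre of its underside, 5 mm above the table (top face 11 mm above it); y axis along the row to the left.
- balance: a fixed low white bench balance, 120 x 150 mm, with a round steel pan (top 46 mm above the table), standing just beyond one end of the row of discs: in some starts the left end, in others the right (a flat cork mat lies at the other end). Origin at the centre of its underside.
- amber_bottle: a loose amber glass bottle with a black cap, 40 mm across, 85 mm tall, standing among the crucibles. Origin: centre of its underside. Everything else among the crucibles is under 50 mm tall: two small brass weights and, lying along x, a thin steel spatula and steel forceps, to the left or right (y) of the crucibles, 20 mm or more clear of them.
Things that resemble listed ones, but are neither listed nor needed, are in the scene too. Leave any blue or red look-alike of the crucible_46 alone. What is shaped like the crucible_36 but pink or purple is not meant.

How it is judged:
At the end, for the whole second after the job is handed in: Each crucible stands upright (within 0.12 rad) on the face of its own disc, its centre within 12 mm of the disc's centre, sizes rising from the balance's end of the row to the other; all released and at rest (((horizontal distance between balance and seat_1 below 0.28 m and horizontal distance between crucible_28 and seat_1 below 0.012 m and z of crucible_28 in the frame of seat_1 between 0.003 and 0.01 m and horizontal distance between crucible_36 and seat_2 below 0.012 m and z of crucible_36 in the frame of seat_2 between 0.003 and 0.01 m and horizontal distance between crucible_46 and seat_3 below 0.012 m and z of crucible_46 in the frame of seat_3 between 0.003 and 0.01 m and horizontal distance between crucible_56 and seat_4 below 0.012 m and z of crucible_56 in the frame of seat_4 between 0.003 and 0.01 m) or (horizontal distance between balance and seat_4 below 0.28 m and horizontal distance between crucible_28 and seat_4 below 0.012 m and z of crucible_28 in the frame of seat_4 between 0.003 and 0.01 m and horizontal distance between crucible_36 and seat_3 below 0.012 m and z of crucible_36 in the frame of seat_3 between 0.003 and 0.01 m and horizontal distance between crucible_46 and seat_2 below 0.012 m and z of crucible_46 in the frame of seat_2 between 0.003 and 0.01 m and horizontal distance between crucible_56 and seat_1 below 0.012 m and z of crucible_56 in the frame of seat_1 between 0.003 and 0.01 m)) and angle between each of crucible_28, crucible_36, crucible_46, crucible_56's own z axis and vertical below 0.12 rad and linear speed of each of crucible_28, crucible_36, crucible_46, crucible_56 below 0.02 m/s and contact force between each of crucible_28, crucible_36, crucible_46, crucible_56 and the fingers below 0.05 N); the robot touches nothing.
It fails at once if a crucible is tipped over (tilted more than 0.7 rad) (angle between any of crucible_28, crucible_36, crucible_46, crucible_56's own z axis and vertical above 0.7 rad).
It fails at once if the amber bottle is knocked over or pushed more than 20 mm (angle between amber_bottle's own z axis and vertical above 0.5 rad or distance of amber_bottle from where it was at the start of the episode above 0.02 m).
It also fails if it takes over 93 s, if anything falls off the work surface, if the arm or the gripper's body presses on something with over 40 N, if the wrist force passes 120 N, or if a joint passes its speed limit or range.

## Working session

There is one attempt and no reset: what is moved stays moved. The work goes in short steps, Python scripts to look and compute and a tool call to move; the robot and the scene stay as the last step left them, time stands still between calls to the robot, and variables do not carry over. Pictures are saved under pics/ and viewed, at most 14 in all, crops included, and the job is handed in when it is done.

Besides the shell and the picture viewer there is one more tool, called as a command line: name --argument value ..., lists and objects as JSON in quotes. arm_command: Moves the arm, as the interface text tells. Its arguments: {"type":"object","properties":{"motion":{"type":"string"},"grip_force":{"type":"number"}},"required":["motion"]}

```bash
ls; mkdir -p pics
python3 - <<'E'
from plant import *
import cv2, numpy as np
s=observe();print(s['time'],s['eef_pos'],s['ee_rot'],s['grip_width'])
for n in ('top','scene'):
    p,d=read_camera(n);cv2.imwrite(f'pics/{n}0.png',p[:,:,::-1]);np.savez(f'{n}0.npz',p=p,d=d);print(n,camera_model(n))
print(camera_model('wrist'))
E
```

```text
pics
0.0 [0.23797533 0.5773569  0.22384104] [-6.09869854e-01 -3.08153973e+00  2.77630813e-03] 0.08528648274077316
top {'intrinsics': array([[434.22564052,   0.        , 322.613096  ],
       [  0.        , 434.22564052, 234.39795007],
       [  0.        ,   0.        ,   1.        ]]), 'position': array([ 0.34366468, -0.00724526,  0.88118742]), 'orientation': array([ 0.1791933 , -0.20596973, -1.72146014])}
scene {'intrinsics': array([[459.42916382,   0.        , 315.24434297],
       [  0.        , 459.42916382, 241.80952314],
       [  0.        ,   0.        ,   1.        ]]), 'position': array([ 1.05262613, -0.57220272,  0.67601295]), 'orientation': array([0.85224094, 0.33683135, 0.71055396])}
{'intrinsics': array([[371.3105563 ,   0.        , 317.94947975],
       [  0.        , 371.3105563 , 240.31526341],
       [  0.        ,   0.        ,   1.        ]]), 'T_tool_cam': array([[-1.13024311e-04,  9.66067069e-01,  2.58291318e-01,
         6.61008350e-02],
       [ 9.99999362e-01,  3.99514755e-04, -1.05668983e-03,
         1.25729915e-03],
       [-1.12402444e-03,  2.58291033e-01, -9.66066498e-01,
        -1.48794424e-01],
       [ 0.00000000e+00,  0.00000000e+00,  0.00000000e+00,
         1.00000000e+00]])}
```

View pics/top0.png

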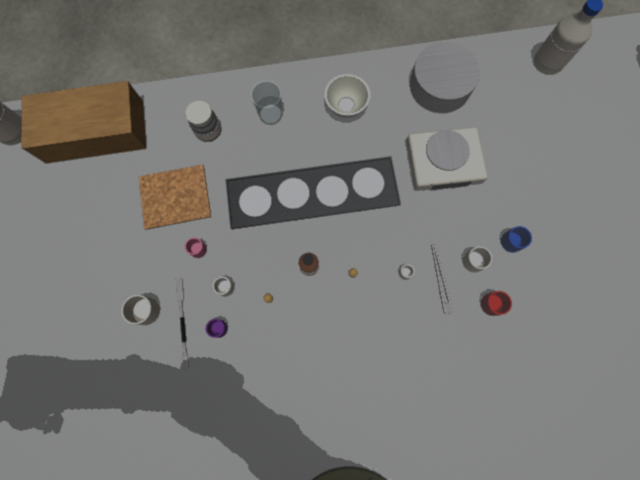

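View pics/scene0.png

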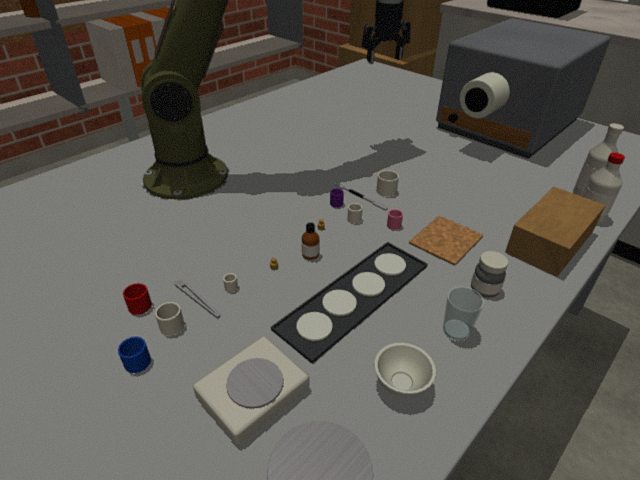

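The top view shows white crucibles at (137,310) the largest, (223,286) 36, (407,271) 28 and (480,258) 46. Possible mix-ups are purple (217,328), pink (195,247), blue (518,238), red (498,303), the bowl (347,97) and the clear glass (268,105). The bottle is at (309,263). The discs are at (255,201), (293,193), (332,191) and (368,183), with the balance to the right (447,155). So 28→seat_4, 36→seat_3, 46→seat_2 and 56→seat_1.

```bash
cat > h.py <<'E'
import cv2, numpy as np
from scipy.spatial.transform import Rotation as R
from scipy.optimize import least_squares
from plant import *
def cam(n,s=None):
    m=camera_model(n);K=m['intrinsics']
    if n!='wrist': return K,R.from_rotvec(m['orientation']).as_matrix(),np.array(m['position'])
    T=m['T_tool_cam'];Rt=R.from_rotvec(s['ee_rot']).as_matrix()
    return K,Rt@T[:3,:3],Rt@T[:3,3]+s['eef_pos']
def rays(c,u,v):
    K,Rm,p=c
    return np.stack([(u-K[0,2])/K[0,0],-(v-K[1,2])/K[1,1],-np.ones_like(u,float)],-1)@Rm.T
def cloud(c,d):
    v,u=np.mgrid[:480,:640]
    return c[2]+rays(c,u,v)*d[...,None]
def plane(c,u,v,z):
    r=rays(c,np.asarray(u,float),np.asarray(v,float));return c[2]+r*((z-c[2][2])/r[...,2])[...,None]
def proj(c,X):
    K,Rm,p=c;q=(np.asarray(X)-p)@Rm
    return np.stack([K[0,0]*q[...,0]/-q[...,2]+K[0,2],K[1,1]*q[...,1]/q[...,2]+K[1,2]],-1)
def circ(P):
    f=lambda a:np.hypot(P[:,0]-a[0],P[:,1]-a[1])-a[2]
    return least_squares(f,[*((P.max(0)+P.min(0))/2)[:2],.02],loss='soft_l1',f_scale=.001).x
E
cat > m.py <<'E'
from h import *
for n in ('top','scene'):
    f=np.load(n+'0.npz');p,d=f['p'],f['d'];c=cam(n);X=cloud(c,d);z=X[...,2]
    tab=(X[...,0]>.3)&(X[...,0]<.5)&(abs(z)<.01)&(d>0);print(n,'table z',np.median(z[tab]),z[tab].std())
    g={'56':(137,310),'36':(223,286),'28':(407,271),'46':(480,258),'bot':(309,263)}
    for k,(u,v) in g.items():
        q=plane(cam('top'),[u],[v],.02)[0]
        near=(np.hypot(X[...,0]-q[0],X[...,1]-q[1])<.045)&(z>.012)&(z<.12)&(d>0)
        P=X[near];h=np.percentile(P[:,2],95);t=P[P[:,2]>h-.006]
        (e,r)=cv2.minEnclosingCircle(t[:,:2].astype(np.float32))
        print(k,len(P),'h',h.round(4),'enc',np.round(e,4),round(r,4),'fit',circ(t).round(4))
    if n=='top':
        hsv=cv2.cvtColor(p,cv2.COLOR_RGB2HSV)
        for u,v in [(255,201),(293,193),(332,191),(368,183)]:
            L=cv2.connectedComponents(((hsv[...,2]>150)&(hsv[...,1]<60)).astype(np.uint8))[1]
            M=(L==L[v,u]).astype(np.uint8);co=max(cv2.findContours(M,0,1)[0],key=len)[:,0]
            E=plane(c,co[:,0],co[:,1],.011);print('seat',M.sum(),circ(E).round(4),'z',np.median(z[M>0]).round(4))
    else:
        L=cv2.connectedComponents(((p.min(2)>150)).astype(np.uint8))[1]
        for u,v in [(390,264),(369,284),(340,302),(315,326)]:
            M=(L==L[v,u]).astype(np.uint8);co=max(cv2.findContours(M,0,1)[0],key=len)[:,0]
            E=plane(c,co[:,0],co[:,1],.011);print('seat',M.sum(),circ(E).round(4),'z',np.median(z[M>0]).round(4))
p=np.load('top0.npz')['p']
cv2.imwrite('pics/crop0.png',cv2.resize(np.hstack([p[215:345,110:250],p[215:345,390:530]]),(784,364),interpolation=cv2.INTER_CUBIC)[:,:,::-1])
E
python3 m.py
```

```text
top table z 0.00017115744571172264 0.0018649741857576958
56 581 h 0.0513 enc [0.4585 0.3349] 0.0289 fit [0.4576 0.3345 0.0263]
36 188 h 0.0399 enc [0.4788 0.1731] 0.018 fit [0.4789 0.1728 0.0163]
28 112 h 0.0312 enc [ 0.4501 -0.1917] 0.0142 fit [ 0.4504 -0.1915  0.0123]
46 359 h 0.0446 enc [ 0.4519 -0.3349] 0.0235 fit [ 0.4516 -0.3343  0.0212]
bot 380 h 0.086 enc [ 0.4949 -0.0008] 0.0098 fit [ 0.4946 -0.0009  0.0069]
seat 704 [0.6496 0.0902 0.0313] z 0.0113
seat 689 [0.6542 0.0086 0.0312] z 0.0113
seat 684 [ 0.6455 -0.0732  0.0311] z 0.0111
seat 675 [ 0.652  -0.1521  0.0311] z 0.0111
scene table z 0.001581024973762224 0.0016089680229832855
56 447 h 0.0527 enc [0.4593 0.333 ] 0.0306 fit [0.4609 0.3329 0.0265]
36 228 h 0.0408 enc [0.4803 0.1702] 0.0205 fit [0.4817 0.1711 0.0165]
28 190 h 0.0324 enc [ 0.4532 -0.1936] 0.0152 fit [ 0.4537 -0.1934  0.0124]
46 650 h 0.0457 enc [ 0.4548 -0.3369] 0.0241 fit [ 0.4552 -0.3366  0.0213]
bot 498 h 0.0859 enc [ 0.4972 -0.0023] 0.011 fit [ 0.4975 -0.003   0.0079]
seat 5 [0.6546 0.0876 0.0023] z 0.0147
seat 306202 [-0.2983  0.8944  1.6984] z 0.0023
seat 49 [ 0.6476 -0.0616  0.0115] z 0.0127
seat 306202 [-0.2983  0.8944  1.6984] z 0.0023
```

View pics/crop0.png

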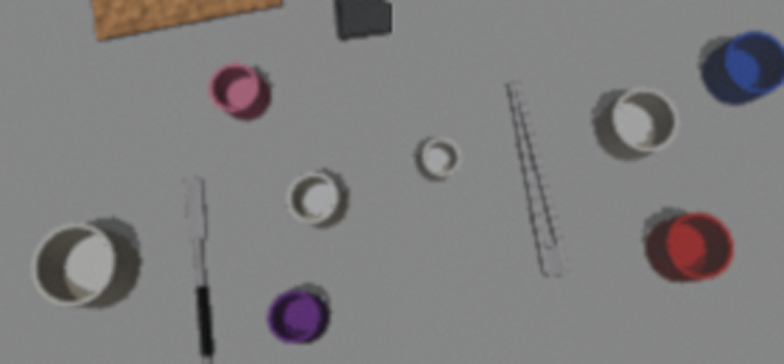

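The crop confirms the choice. The four white crucibles are the largest at crop (75,265), 36 at (318,198), 28 at (438,157) and 46 at (643,122). The pink, purple, blue and red look-alikes are left alone. I'll start with crucible_56.

arm_command --motion "1 2.7 -3.0 -0.6 -0.12;1 2.7 -3.0 -0.6 -0.12;1 2.7 -3.0 -0.6 -0.12;1 2.7 -3.0 -0.6 -0.12;1 2.7 -3.0 -0.6 -0.12;1 2.7 -3.0 -0.6 -0.12;1 2.7 -3.0 -0.6 -0.12;1 2.7 -3.0 -0.6 -0.12" --grip_force 30

```text
time: 0.77
eef_pos: [0.4549, 0.3361, 0.1763]
ee_rot: [-1.971, -2.446, 0.0]
wrist_force: [0.7, 0.4, -0.4]
grip_width: 0.0854
finger_force: 0.0
```

```bash
cat > w.py <<'E'
from h import *
import sys
s=observe();p,d=read_camera('wrist');c=cam('wrist',s);X=cloud(c,d);z=X[...,2]
cv2.imwrite(f"pics/w{s['time']:.1f}.png",p[:,:,::-1])
print(s['eef_pos'].round(4),R.from_rotvec(s['ee_rot']).as_matrix()[:,1].round(3))
for a in sys.argv[1:]:
    x,y,rad=map(float,a.split(','))
    near=(np.hypot(X[...,0]-x,X[...,1]-y)<rad+.015)&(z>.008)&(z<.1)&(d>0)
    P=X[near]
    if len(P)<20: print('none');continue
    h=np.percentile(P[:,2],90);t=P[abs(P[:,2]-h)<.004];e,r=cv2.minEnclosingCircle(t[:,:2].astype(np.float32))
    print(a,len(P),'h',h.round(4),'enc',np.round(e,4),round(r,4),'fit',circ(t).round(4))
E
python3 w.py .459,.334,.028
```

```text
[0.4549 0.3361 0.1763] [ 0.977  0.213 -0.   ]
.459,.334,.028 2239 h 0.0499 enc [0.4578 0.3348] 0.0281 fit [0.4577 0.3353 0.0261]
```

arm_command --motion "1 0.15 -0.05 -3.6 -0.11;1 0.15 -0.05 -3.6 -0.11;1 0 0 -3.6 0;1 0 0 -3.6 0;1 0 0 0 0;0 0 0 0 0;0 0 0 0 0;0 0 0 0 0"

```text
time: 1.48
eef_pos: [0.4584, 0.3378, 0.0353]
ee_rot: [2.221, 2.221, 0.006]
wrist_force: [-3.4, -1.4, 8.0]
grip_width: 0.0545
finger_force: 30.1
```

arm_command --motion "0 0 0 0 0;0 0 0 0 0;0 0 0 0 0;0 0 0 0 0;0 0 0 0 0;0 0 0 0 0;0 0 0 0.5 0;0 0 0 0.5 0"

```text
time: 2.15
eef_pos: [0.4574, 0.3372, 0.0442]
ee_rot: [2.221, 2.221, 0.002]
wrist_force: [-0.4, 0.1, -1.4]
grip_width: 0.0537
finger_force: 31.7
```

arm_command --motion "0 0 0 2 0;0 0 0 3 0;0 0.6 -0.8 3 0;0 1.8 -2.4 1 0;0 2.4 -3.1 0 0;0 2.4 -3.1 0 0;0 2.4 -3.1 0 0;0 2.4 -3.1 0 0"

```text
time: 2.82
eef_pos: [0.5781, 0.1794, 0.134]
ee_rot: [2.22, 2.222, 0.002]
wrist_force: [0.8, -0.1, -1.3]
grip_width: 0.0538
finger_force: 32.1
```

arm_command --motion "0 2.4 -3.1 0 0;0 2.4 -3.1 0 0;0 1.6 -2.0 0 0;0 0.8 -0.8 0 0;0 0 0 0 0;0 0 0 0 0;0 0 0 0 0;0 0 0 0 0"

```text
time: 3.48
eef_pos: [0.6481, 0.0933, 0.1329]
ee_rot: [-2.217, -2.224, -0.001]
wrist_force: [0.5, 1.0, -1.6]
grip_width: 0.0537
finger_force: 32.1
```

```bash
cat > seats.py <<'E'
from h import *
import sys
S=[(.650,.090),(.654,.009),(.646,-.073),(.652,-.152)]
for n in sys.argv[1:]:
    s=observe();p,d=read_camera(n);c=cam(n,s);cv2.imwrite(f"pics/{n}{s['time']:.1f}.png",p[:,:,::-1])
    X=cloud(c,d);z=X[...,2];print(n,s['eef_pos'].round(4),s['grip_width'])
    for i,(x,y) in enumerate(S):
        near=(np.hypot(X[...,0]-x,X[...,1]-y)<.045)&(z>-.002)&(z<.02)&(d>0)
        g=p.min(2).astype(float)
        if near.sum()<100: continue
        lo,hi=np.percentile(g[near],[5,95]);M=(near&(g>(lo+hi)/2)).astype(np.uint8)
        co=max(cv2.findContours(M,0,1)[0],key=cv2.contourArea)[:,0]
        zz=np.median(z[M>0]);E=plane(c,co[:,0],co[:,1],.011);e,r=cv2.minEnclosingCircle(E[:,:2].astype(np.float32))
        print(i+1,'z',zz.round(4),'circ',circ(E).round(4),'enc',np.round(e,4),round(r,4))
E
python3 seats.py scene wrist
```

```text
scene [0.6481 0.0933 0.1329] 0.053688006018959865
1 z 0.0131 circ [0.6517 0.0893 0.0349] enc [0.6525 0.0889] 0.0375
2 z 0.0129 circ [0.6559 0.0061 0.0321] enc [0.6553 0.0068] 0.0348
3 z 0.0129 circ [ 0.6472 -0.0739  0.0333] enc [ 0.647  -0.0739] 0.0347
4 z 0.0127 circ [ 0.6534 -0.1527  0.0332] enc [ 0.6539 -0.1522] 0.0347
wrist [0.6482 0.093  0.1329] 0.05395286699583028
1 z 0.0105 circ [0.6499 0.0925 0.0316] enc [0.6498 0.091 ] 0.0339
3 z 0.0104 circ [ 0.6465 -0.0502  0.0156] enc [ 0.6463 -0.0529] 0.0269
```

arm_command --motion "0 0.2 0 -3 0;0 0 0 -3 0;0 0 0 -1.5 0;0 0 0 -0.8 0;0 0 0 -0.3 0;0 0 0 -0.1 0;0 0 0 0 0;0 0 0 0 0"

```text
time: 4.25
eef_pos: [0.6517, 0.0915, 0.0466]
ee_rot: [2.22, 2.222, 0.002]
wrist_force: [0.7, 0.1, -0.1]
grip_width: 0.0543
finger_force: 33.3
```

arm_command --motion "0 0 0 -0.1 0;0 0 0 0 0;1 0 0 0 0;1 0 0 0 0;1 0 0 0 0;1 0 0 0 0;1 0 0 0 0;1 0 0 2 0"

```text
time: 4.92
eef_pos: [0.6486, 0.0906, 0.0612]
ee_rot: [-2.219, -2.219, 0.008]
wrist_force: [-0.3, -1.0, -1.0]
grip_width: 0.0854
finger_force: 0.0
```

arm_command --motion "1 0 0 4 0;1 0 0 4 0;1 -1.5 1.0 2 0;1 -3 1.5 0 0;1 -3.6 1.5 0 0;1 -3.6 1.5 0 0;1 -3 1.5 0 0;1 -2 1.0 0 0"

```text
time: 5.58
eef_pos: [0.4807, 0.1723, 0.1648]
ee_rot: [-2.218, -2.222, 0.001]
wrist_force: [0.2, -0.5, -0.6]
grip_width: 0.0853
finger_force: 0.0
```

```bash
python3 w.py .4788,.173,.018 .65,.0905,.028
```

```text
[0.4807 0.1723 0.1648] [ 1.     0.002 -0.001]
.4788,.173,.018 1110 h 0.038 enc [0.479  0.1729] 0.0181 fit [0.479  0.1733 0.0162]
.65,.0905,.028 5573 h 0.0592 enc [0.651  0.0894] 0.0283 fit [0.6505 0.0898 0.0262]
```

arm_command --motion "0.7 -0.2 0.1 -3.4 0;0.7 0 0 -3.4 0;0.7 0 0 -3.4 0;0.7 0 0 -3.2 0;0.7 0 0 -0.4 0;0 0 0 0 0;0 0 0 0 0;0 0 0 0 0"

```text
time: 6.3
eef_pos: [0.4834, 0.1722, 0.0284]
ee_rot: [2.221, 2.22, 0.004]
wrist_force: [0.4, 0.3, 0.4]
grip_width: 0.0332
finger_force: 29.8
```

arm_command --motion "0 0 0 0 0;0 0 0 0 0;0 0 0 0 0;0 0 0 0 0;0 0 0 0 0;0 0 0 0 0;0 0 0 0 0;0 0 0 0 0"

```text
time: 6.97
eef_pos: [0.4828, 0.1722, 0.0277]
ee_rot: [2.221, 2.221, 0.003]
wrist_force: [-0.6, -0.1, 8.4]
grip_width: 0.0331
finger_force: 31.1
```

arm_command --motion "0 0 0 1 0;0 0 0 3 0;0 0 0 4 0;0 1 -1.5 2.5 0;0 2 -3.2 0 0;0 2.3 -3.4 0 0;0 2.3 -3.4 0 0;0 2.3 -3.4 0 0"

```text
time: 7.63
eef_pos: [0.5818, 0.0214, 0.1329]
ee_rot: [2.22, 2.222, 0.001]
wrist_force: [1.3, 0.2, -1.0]
grip_width: 0.0334
finger_force: 30.0
```

arm_command --motion "0 2.3 -3.4 0 0;0 2 -3.2 0 0;0 1.2 -2.0 0 0;0 0.8 -1.1 0 0;0 0 0 0 0;0 0 0 0 0;0 0 0 0 0;0 0 0 0 0"

```text
time: 8.3
eef_pos: [0.6435, -0.0723, 0.1319]
ee_rot: [-2.218, -2.223, -0.001]
wrist_force: [-0.1, 0.6, -0.5]
grip_width: 0.0331
finger_force: 30.0
```

```bash
python3 seats.py wrist;python3 - <<'E'
from h import *
import glob;f=sorted(glob.glob('pics/wrist*.png'))[-1];print(f)
E
```

```text
wrist [ 0.6435 -0.0723  0.1319] 0.03314500020707258
1 z 0.0109 circ [0.6497 0.0898 0.0317] enc [0.6494 0.0817] 0.0322
2 z 0.0106 circ [0.6545 0.009  0.0333] enc [0.6545 0.0088] 0.0341
3 z 0.0105 circ [ 0.6462 -0.0702  0.0316] enc [ 0.6459 -0.0729] 0.0339
4 z 0.0105 circ [ 0.6502 -0.1588  0.026 ] enc [ 0.6494 -0.1627] 0.0306
pics/wrist8.3.png
```

arm_command --motion "0 0.2 -0.2 -3 0;0 0 0 -3 0;0 0 0 -2 0;0 0 0 -0.8 0;0 0 0 -0.3 0;0 0 0 -0.1 0;0 0 0 0 0;0 0 0 0 0"

```text
time: 9.02
eef_pos: [0.6471, -0.0761, 0.0412]
ee_rot: [2.22, 2.22, 0.002]
wrist_force: [-0.1, 0.3, -0.1]
grip_width: 0.0333
finger_force: 30.0
```

arm_command --motion "0 0 0.1 -0.1 0;0 0 0 -0.1 0;0 0 0 0 0;1 0 0 0 0;1 0 0 0 0;1 0 0 0 0;1 0 0 0 0;1 0 0 2 0"

```text
time: 9.68
eef_pos: [0.6436, -0.0747, 0.0543]
ee_rot: [-2.218, -2.218, 0.007]
wrist_force: [-0.5, 0.2, -1.0]
grip_width: 0.0856
finger_force: 0.0
```

arm_command --motion "1 0 0 4 0;1 0 0 4 0;1 -1.5 -2.0 1.5 0;1 -2.5 -3.2 0 0;1 -2.5 -3.2 0 0;1 -2.5 -3.2 0 0;1 -2.5 -3.2 0 0;1 -2.5 -3.2 0 0"

```text
time: 10.35
eef_pos: [0.5047, -0.2564, 0.1528]
ee_rot: [2.221, 2.222, -0.0]
wrist_force: [1.3, -0.2, -1.2]
grip_width: 0.0853
finger_force: 0.0
```

arm_command --motion "1 -2.2 -3.2 0 0;1 -1.6 -2.6 0 0;1 -0.8 -1.8 0 0;1 -0.8 -1.8 0 0;1 0 -1.5 0 0;1 0 0 0 0;1 0 0 0 0;1 0 0 0 0"

```text
time: 11.02
eef_pos: [0.453, -0.3628, 0.1524]
ee_rot: [-2.219, -2.223, -0.001]
wrist_force: [0.2, 0.8, 0.2]
grip_width: 0.0858
finger_force: 0.0
```

```bash
python3 w.py .452,-.335,.023 .4501,-.1917,.014 .646,-.073,.018
```

```text
[ 0.453  -0.3628  0.1524] [1.    0.001 0.   ]
.452,-.335,.023 1563 h 0.044 enc [ 0.4521 -0.3356] 0.023 fit [ 0.452  -0.3353  0.0211]
.4501,-.1917,.014 210 h 0.0221 enc [ 0.4509 -0.2044] 0.0071 fit [ 0.4506 -0.1916  0.0144]
none
```

arm_command --motion "0.8 -0.1 2.7 0 0;0.8 0 0 -3.4 0;0.8 0 0 -3.4 0;0.8 0 0 -3.4 0;0.8 0 0 -1.8 0;0.8 0 0 -0.3 0;0.8 0 0 0 0;0.8 0 0 0 0"

```text
time: 11.73
eef_pos: [0.452, -0.3369, 0.0306]
ee_rot: [2.22, 2.222, 0.001]
wrist_force: [0.3, 0.1, 0.6]
grip_width: 0.0681
finger_force: 0.0
```

arm_command --motion "0 0 0 0 0;0 0 0 0 0;0 0 0 0 0;0 0 0 0 0;0 0 0 0 0;0 0 0 0 0;0 0 0 0 0;0 0 0 0 0"

```text
time: 12.4
eef_pos: [0.4522, -0.3377, 0.0316]
ee_rot: [2.219, 2.219, 0.001]
wrist_force: [-0.0, 0.7, 6.2]
grip_width: 0.0437
finger_force: 29.5
```

arm_command --motion "0 0 0 1 0;0 0 0 3 0;0 0 0 4 0;0 1 1.5 2.5 0;0 1.8 3.0 0 0;0 2 3.5 0 0;0 2 3.5 0 0;0 2 3.5 0 0"

```text
time: 13.07
eef_pos: [0.5398, -0.1858, 0.1363]
ee_rot: [2.222, 2.219, 0.001]
wrist_force: [0.5, -0.3, -1.3]
grip_width: 0.0435
finger_force: 31.0
```

arm_command --motion "0 2 3.5 0 0;0 2 3.5 0 0;0 2 3.5 0 0;0 2 3.5 0 0;0 1.8 3.0 0 0;0 1 1.8 0 0;0 0.6 0.6 0 0;0 0 0 0 0"

```text
time: 13.73
eef_pos: [0.654, 0.0094, 0.1352]
ee_rot: [2.217, 2.225, 0.002]
wrist_force: [-0.5, -1.4, -2.0]
grip_width: 0.0435
finger_force: 31.0
```

```bash
python3 seats.py wrist;python3 w.py .646,-.073,.018
```

```text
wrist [0.654  0.0094 0.1352] 0.043502770283266316
1 z 0.0146 circ [0.6526 0.0893 0.0243] enc [0.6521 0.0892] 0.0252
2 z 0.0106 circ [0.6546 0.011  0.0316] enc [0.6545 0.0091] 0.0339
3 z 0.0103 circ [ 0.6608 -0.0639  0.0488] enc [ 0.6182 -0.0839] 0.014
4 z 0.0104 circ [ 0.6523 -0.1326  0.0187] enc [ 0.6519 -0.1374] 0.0302
[0.6531 0.0066 0.1352] [1.    0.001 0.   ]
.646,-.073,.018 864 h 0.0486 enc [ 0.6454 -0.0743] 0.0177 fit [ 0.6455 -0.073   0.0162]
```

arm_command --motion "0 0.1 0 -3 0;0 0 0 -3 0;0 0 0 -2 0;0 0 0 -0.8 0;0 0 0 -0.3 0;0 0 0 -0.1 0;0 0 0 0 0;0 0 0 0 0"

```text
time: 14.5
eef_pos: [0.6552, 0.0065, 0.0442]
ee_rot: [2.221, 2.219, 0.003]
wrist_force: [-0.6, -0.0, -1.7]
grip_width: 0.0433
finger_force: 31.0
```

arm_command --motion "0 0 0 -0.1 0;0 0 0 -0.1 0;0 0 0 0 0;1 0 0 0 0;1 0 0 0 0;1 0 0 0 0;1 0 0 0 0;1 0 0 2 0"

```text
time: 15.17
eef_pos: [0.6516, 0.0071, 0.0572]
ee_rot: [-2.218, -2.218, 0.007]
wrist_force: [-0.5, -0.1, -0.5]
grip_width: 0.0855
finger_force: 0.0
```

arm_command --motion "1 0 0 4 0;1 0 0 4 0;1 -1.5 -2.0 1.5 0;1 -2.6 -2.8 0 0;1 -2.9 -2.8 0 0;1 -2.9 -2.8 0 0;1 -2.9 -2.8 0 0;1 -2.9 -2.8 0 0"

```text
time: 15.83
eef_pos: [0.4955, -0.1541, 0.1557]
ee_rot: [2.221, 2.222, 0.0]
wrist_force: [0.1, -0.1, 0.3]
grip_width: 0.0853
finger_force: 0.0
```

arm_command --motion "0.7 -2.6 -2.4 0 0;0.7 -1.6 -1.2 0 0;0.7 -0.6 -0.2 0 0;0.7 0 0 0 0;0.7 0 0 0 0;0.7 0 0 0 0;0.7 0 0 0 0;0.7 0 0 0 0"

```text
time: 16.5
eef_pos: [0.4501, -0.1902, 0.1555]
ee_rot: [-2.219, -2.224, -0.0]
wrist_force: [-0.0, 0.4, 0.5]
grip_width: 0.0597
finger_force: 0.0
```

```bash
python3 w.py .4505,-.192,.014 .6545,.0088,.023
```

```text
[ 0.4501 -0.1902  0.1555] [1.    0.002 0.   ]
.4505,-.192,.014 733 h 0.03 enc [ 0.4504 -0.192 ] 0.014 fit [ 0.4506 -0.1919  0.0123]
none
```

arm_command --motion "0.7 0 -0.1 -3.4 0;0.7 0 0 -3.4 0;0.7 0 0 -3.4 0;0.7 0 0 -2.6 0;0.7 0 0 -0.4 0;0.7 0 0 0 0;0.7 0 0 0 0;0 0 0 0 0"

```text
time: 17.22
eef_pos: [0.4502, -0.1925, 0.0252]
ee_rot: [2.22, 2.22, 0.002]
wrist_force: [-0.1, 0.7, -0.4]
grip_width: 0.0491
finger_force: 0.0
```

arm_command --motion "0 0 0 0 0;0 0 0 0 0;0 0 0 0 0;0 0 0 0 0;0 0 0 0 0;0 0 0 0 0;0 0 0 0 0;0 0 0 0 0"

```text
time: 17.88
eef_pos: [0.449, -0.1921, 0.0236]
ee_rot: [-2.221, -2.221, 0.0]
wrist_force: [-0.0, 0.9, -0.7]
grip_width: -0.0
finger_force: 0.0
```

Run:
```python
from h import *
a=[]
for n in ('wrist','scene'):
    p,d=read_camera(n)
    if n=='scene': p=cv2.resize(p[220:340,150:310],(640,480))
    a.append(cv2.resize(p,(400,300)))
cv2.imwrite('pics/miss.png',np.hstack(a)[:,:,::-1])
```

```text
(no output)
```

View pics/miss.png

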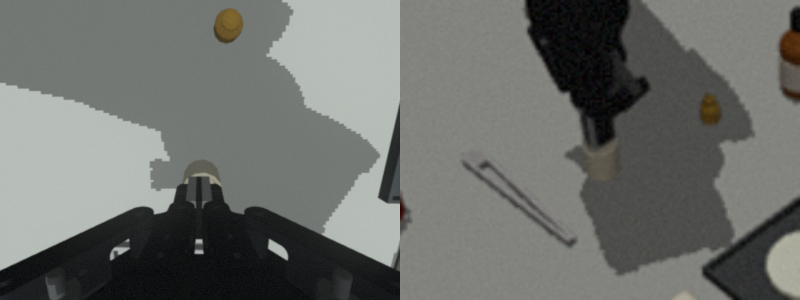

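The wrist crop shows the jaws shut with crucible_28 still upright beside them, at crop (202,172). The grasp slipped off, so I'll locate it.

Run:
```python
from h import *
s=observe();print(s['eef_pos'],s['grip_width'])
for n in ('wrist','scene','top'):
    p,d=read_camera(n);c=cam(n,s);X=cloud(c,d);z=X[...,2]
    near=(np.hypot(X[...,0]-.45,X[...,1]+.192)<.06)&(z>.006)&(z<.036)&(d>0)&(p.min(2)>45)
    P=X[near];print(n,len(P),P.min(0).round(4),P.max(0).round(4),np.median(P,0).round(4))
    t=P[P[:,2]>np.percentile(P[:,2],90)-.004]
    print(t.min(0).round(4),t.max(0).round(4),circ(t).round(4))
    if n=='wrist': cv2.imwrite('pics/wz.png',cv2.resize(p[230:430,220:420],(600,600),interpolation=cv2.INTER_CUBIC)[:,:,::-1])
```

```text
[ 0.4490473  -0.19213303  0.0236145 ] -0.00016313276081386468
wrist 1349 [ 0.4371 -0.1959  0.006 ] [ 0.4643 -0.1782  0.036 ] [ 0.4511 -0.1805  0.0235]
[ 0.4373 -0.1926  0.026 ] [ 0.4643 -0.1782  0.036 ] [ 0.4503 -0.1928  0.0135]
scene 177 [ 0.4416 -0.2076  0.0062] [ 0.4687 -0.1813  0.0353] [ 0.4617 -0.1982  0.0202]
[ 0.443  -0.2074  0.0275] [ 0.4676 -0.1817  0.0353] [ 0.4537 -0.1938  0.0122]
top 40 [ 0.4369 -0.1948  0.0077] [ 0.4605 -0.1776  0.0357] [ 0.4453 -0.1802  0.0199]
[ 0.4395 -0.1837  0.0244] [ 0.458  -0.1778  0.0357] [ 0.4501 -0.191   0.0126]
```

View pics/wz.png

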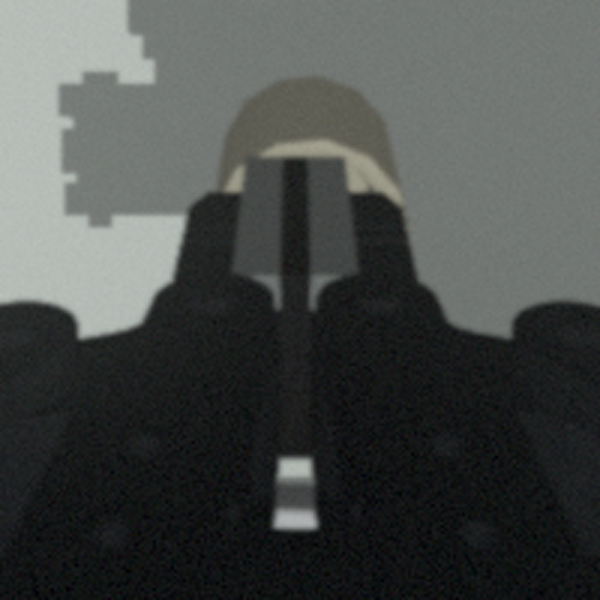

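Run:
```python
from h import *
s=observe();p,d=read_camera('wrist');c=cam('wrist',s);X=cloud(c,d)
for v in (235,250,260,270,278,284,288,295,305,315,318,325,340,380):
    print(v,[ (p[v,u].tolist(),X[v,u].round(4).tolist()) for u in (309,318,331)])
```

```text
235 [([116, 122, 117], [0.4444, -0.1692, -0.0019]), ([115, 121, 116], [0.4488, -0.1686, 0.0003]), ([117, 119, 116], [0.4551, -0.169, -0.0012])]
250 [([117, 121, 116], [0.4444, -0.1764, -0.0006]), ([115, 117, 114], [0.4488, -0.1765, -0.001]), ([115, 119, 117], [0.4551, -0.1762, -0.0001])]
260 [([95, 96, 86], [0.4445, -0.1801, 0.0035]), ([95, 94, 85], [0.4488, -0.1791, 0.0068]), ([91, 92, 79], [0.4549, -0.1793, 0.0062])]
270 [([92, 92, 82], [0.4448, -0.1798, 0.0188]), ([96, 97, 87], [0.4488, -0.1792, 0.0205]), ([94, 93, 83], [0.4544, -0.179, 0.021])]
278 [([100, 102, 90], [0.445, -0.1802, 0.0276]), ([154, 153, 137], [0.4488, -0.1792, 0.0302]), ([148, 146, 131], [0.4541, -0.1792, 0.0301])]
284 [([69, 72, 67], [0.4452, -0.1796, 0.0358]), ([34, 36, 34], [0.4488, -0.1793, 0.0366]), ([73, 75, 71], [0.4538, -0.1792, 0.0369])]
288 [([65, 69, 68], [0.4453, -0.1797, 0.0397]), ([30, 30, 30], [0.4488, -0.18, 0.0389]), ([68, 71, 70], [0.4537, -0.1797, 0.0397])]
295 [([71, 72, 70], [0.4455, -0.1795, 0.0468]), ([31, 32, 32], [0.4488, -0.1796, 0.0466]), ([68, 71, 70], [0.4535, -0.1796, 0.0466])]
305 [([66, 69, 68], [0.4456, -0.18, 0.0544]), ([30, 33, 28], [0.4487, -0.1791, 0.0562]), ([66, 66, 64], [0.4532, -0.1793, 0.0558])]
315 [([67, 70, 68], [0.4459, -0.1793, 0.0634]), ([28, 29, 32], [0.4487, -0.1794, 0.0632]), ([69, 70, 69], [0.4529, -0.1794, 0.0632])]
318 [([67, 71, 70], [0.4459, -0.1794, 0.0652]), ([29, 29, 29], [0.4487, -0.1796, 0.065]), ([65, 67, 68], [0.4529, -0.1796, 0.0648])]
325 [([85, 88, 86], [0.4459, -0.1811, 0.0667]), ([31, 32, 33], [0.4487, -0.1807, 0.0674]), ([30, 33, 30], [0.4527, -0.179, 0.0707])]
340 [([26, 28, 26], [0.4462, -0.1799, 0.0779]), ([32, 31, 33], [0.4487, -0.1859, 0.0674]), ([19, 25, 23], [0.4523, -0.1786, 0.0801])]
380 [([23, 26, 26], [0.4461, -0.1941, 0.0763]), ([24, 29, 30], [0.4487, -0.2003, 0.0675]), ([15, 20, 18], [0.4525, -0.1924, 0.0787])]
```

arm_command --motion "0 0 0 0 0;0 0 0 0.3 0;0 0 0 0.3 0;0 0 0 0.5 0;0 0 0 0.5 0;0 0 0 0.5 0;0 0 0 0.5 0;0 0 0 0 0"

```text
time: 18.85
eef_pos: [0.4497, -0.1924, 0.0508]
ee_rot: [2.22, 2.22, 0.001]
wrist_force: [0.6, -0.1, 0.4]
grip_width: -0.0004
finger_force: 0.0
```

Run:
```python
from h import *
s=observe();print(s['eef_pos'],s['grip_width'],s['joint_pos'].round(3),s['wrist_force'].round(2))
a=[]
for n in ('wrist','scene'):
    p,d=read_camera(n);c=cam(n,s);X=cloud(c,d);z=X[...,2]
    near=(np.hypot(X[...,0]-.45,X[...,1]+.192)<.06)&(z>.006)&(z<.08)&(d>0)&(p.min(2)>80)
    P=X[near];print(n,len(P),P.min(0).round(4),P.max(0).round(4),np.percentile(P[:,2],[5,50,95]))
    p=p[170:410,160:480] if n=='wrist' else p[205:325,150:310]
    a.append(cv2.resize(p,(400,300),interpolation=cv2.INTER_CUBIC))
cv2.imwrite('pics/lift28.png',np.hstack(a)[:,:,::-1])
```

```text
[ 0.44965904 -0.19239068  0.05084949] -0.0003783223663898765 [ 0.286  0.53   0.099  2.073 -0.097  0.542  0.455] [ 0.57 -0.09  0.36]
wrist 1159 [ 0.4355 -0.1999  0.006 ] [ 0.4642 -0.1783  0.0798] [0.00834655 0.02855544 0.0304985 ]
scene 47 [ 0.4398 -0.2063  0.0132] [ 0.467  -0.1805  0.0753] [0.01498217 0.03125957 0.0507684 ]
```

View pics/lift28.png

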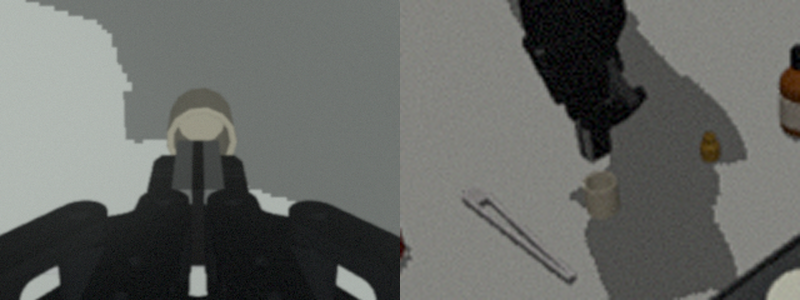

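The picture shows crucible_28 upright and unmoved, at right crop (600,195), with the shut fingers now above it. I'll open, come down again and close in small steps.

arm_command --motion "0 0 0 2.5 0;0.5 0 0 0 0;0.5 0 0 0 0;0.5 0 0 0 0;0.5 0 0 0 0;0.5 0 0 0 0;0.5 0 0 0 0;0.5 0 0 0 0"

```text
time: 19.62
eef_pos: [0.4489, -0.192, 0.0743]
ee_rot: [-2.221, -2.221, 0.001]
wrist_force: [0.4, -0.3, -0.1]
grip_width: 0.0427
finger_force: 0.0
```

```bash
python3 w.py .4505,-.192,.014; python3 -c "
from plant import *;print(observe()['grip_width'])"
```

```text
[ 0.4489 -0.192   0.0743] [ 1.     0.    -0.001]
.4505,-.192,.014 2713 h 0.0965 enc [ 0.4504 -0.1875] 0.0273 fit [ 0.4489 -0.1863  0.0231]
0.042706028934298784
```

arm_command --motion "0.5 0.1 0 -2 0;0.5 0 0 -2 0;0.5 0 0 -1 0;0.5 0 0 0 0;0.45 0 0 0 0;0.4 0 0 0 0;0.36 0 0 0 0;0.34 0 0 0 0"

```text
time: 20.33
eef_pos: [0.4506, -0.1924, 0.0254]
ee_rot: [2.221, 2.22, 0.001]
wrist_force: [-0.5, 0.7, 0.1]
grip_width: 0.0292
finger_force: 0.0
```

arm_command --motion "0.33 0 0 0 0;0.31 0 0 0 0;0.29 0 0 0 0;0.27 0 0 0 0;0.25 0 0 0 0;0.22 0 0 0 0;0.2 0 0 0 0;0.2 0 0 0 0" --grip_force 25

```text
time: 21.0
eef_pos: [0.4501, -0.1921, 0.0246]
ee_rot: [-2.221, -2.221, 0.0]
wrist_force: [0.9, -0.1, -0.1]
grip_width: 0.0172
finger_force: 0.0
```

The jaws again met nothing, and in the pictures the fingertips seem to end higher than the stated 19 mm ahead of the TCP. I'll measure where they end.

Run:
```python
from h import *
s=observe();print(s['eef_pos'],s['grip_width'])
a=[]
for n in ('wrist','scene'):
    p,d=read_camera(n);c=cam(n,s);X=cloud(c,d);z=X[...,2]
    near=(np.hypot(X[...,0]-.45,X[...,1]+.192)<.035)&(z>.0)&(z<.09)&(d>0)&(p.max(2)<80)
    P=X[near];print(n,len(P),np.percentile(P[:,2],[0,1,2,5,10]).round(4))
    for k in np.argsort(P[:,2])[:60:10]: print(P[k].round(4))
    p=p[230:380,220:420] if n=='wrist' else p[205:325,150:310]
    a.append(cv2.resize(p,(400,300),interpolation=cv2.INTER_CUBIC))
cv2.imwrite('pics/tip28.png',np.hstack(a)[:,:,::-1])
```

```text
[ 0.45006044 -0.19212013  0.02463169] 0.01724544128523703
wrist 11903 [0.0001 0.0361 0.038  0.0429 0.0496]
[ 4.808e-01 -2.071e-01  1.000e-04]
[ 0.4399 -0.1949  0.012 ]
[ 0.4406 -0.1965  0.0162]
[ 0.441  -0.1969  0.0238]
[ 0.4582 -0.1938  0.0304]
[ 0.441  -0.1921  0.0309]
scene 555 [0.0001 0.0003 0.0004 0.0008 0.0014]
[ 4.838e-01 -1.949e-01  1.000e-04]
[ 4.826e-01 -1.964e-01  4.000e-04]
[ 0.4629 -0.167   0.0007]
[ 0.4384 -0.2032  0.0009]
[ 0.4686 -0.2188  0.0011]
[ 0.4673 -0.1678  0.0013]
```

View pics/tip28.png

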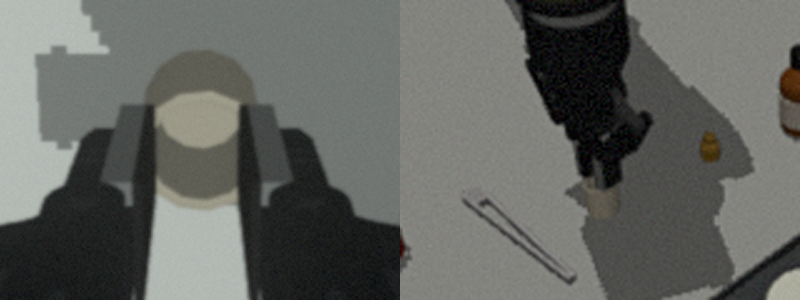

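The left crop shows the pads standing over the rim at (135,130) and (265,130), so their tips are above 30 mm while the TCP reads 25 mm. I can therefore go 14 mm lower safely.

arm_command --motion "0.2 0 0 1 0;0.5 0 0 0 0;0.5 0 0 0 0;0.5 0 0 0 0;0.5 0 0 -1 0;0.5 0 0 -0.5 0;0.5 0 0 -0.5 0;0.5 0 0 -0.4 0"

```text
time: 21.77
eef_pos: [0.4498, -0.192, 0.0099]
ee_rot: [-2.221, -2.221, 0.001]
wrist_force: [0.7, -0.1, -0.3]
grip_width: 0.0429
finger_force: 0.0
```

arm_command --motion "0.5 0 0 0 0;0.5 0 0 0 0;0.2 0 0 0 0;0.2 0 0 0 0;0.2 0 0 0 0;0.2 0 0 0 0;0.2 0 0 0 0;0.2 0 0 0 0"

```text
time: 22.43
eef_pos: [0.4502, -0.1922, 0.0109]
ee_rot: [2.221, 2.221, 0.0]
wrist_force: [0.1, 0.6, 5.1]
grip_width: 0.027
finger_force: 24.9
```

arm_command --motion "0 0 0 0.5 0;0 0 0 2 0;0 0 0 3 0;0 1.2 0.2 2.5 0;0 2.5 0.5 2 0;0 3.3 0.7 0 0;0 3.3 0.7 0 0;0 3.3 0.7 0 0"

```text
time: 23.1
eef_pos: [0.5876, -0.1637, 0.1117]
ee_rot: [2.221, 2.22, 0.001]
wrist_force: [0.2, 0.7, -0.4]
grip_width: 0.027
finger_force: 24.8
```

arm_command --motion "0 3.3 0.6 0 0;0 2.3 0.4 0 0;0 1.0 0.2 0 0;0 0 0 0 0;0 0 0 0 0;0 0 0 0 0;0 0 0 0 0;0 0 0 0 0"

```text
time: 23.77
eef_pos: [0.6512, -0.1527, 0.111]
ee_rot: [-2.223, -2.22, 0.001]
wrist_force: [-0.1, 0.2, 0.1]
grip_width: 0.0277
finger_force: 24.8
```

```bash
python3 seats.py wrist scene
```

```text
wrist [ 0.6512 -0.1527  0.111 ] 0.02773538792318186
2 z 0.0107 circ [0.6543 0.006  0.03  ] enc [ 0.6544 -0.0052] 0.0306
3 z 0.0109 circ [ 0.6462 -0.0727  0.033 ] enc [ 0.6463 -0.0725] 0.0338
4 z 0.0105 circ [ 0.6522 -0.1506  0.0328] enc [ 0.6519 -0.1519] 0.0341
scene [ 0.6514 -0.1526  0.1111] 0.027284900419165585
1 z 0.0134 circ [0.6568 0.0903 0.0277] enc [0.6653 0.0865] 0.0331
2 z 0.0127 circ [0.6554 0.0083 0.0319] enc [0.6555 0.0079] 0.0345
3 z 0.0128 circ [ 0.6479 -0.073   0.031 ] enc [ 0.6484 -0.0731] 0.0339
4 z 0.0128 circ [ 0.6537 -0.1539  0.0323] enc [ 0.6541 -0.1538] 0.0341
```

arm_command --motion "0 0.1 0.1 -3 0;0 0 0 -3 0;0 0 0 -2 0;0 0 0 -0.6 0;0 0 0 -0.2 0;0 0 0 -0.1 0;0 0 0 0 0;0 0 0 0 0"

```text
time: 24.53
eef_pos: [0.6537, -0.1514, 0.0226]
ee_rot: [2.221, 2.22, 0.001]
wrist_force: [-0.5, -0.2, -0.6]
grip_width: 0.0267
finger_force: 24.8
```

Run:
```python
from h import *
s=observe();print(s['eef_pos'],s['wrist_force'])
p,d=read_camera('scene');q,_=read_camera('wrist')
cv2.imwrite('pics/sc.png',np.hstack([cv2.resize(p[220:370,240:440],(400,300)),cv2.resize(q,(400,300))])[:,:,::-1])
```

```text
[ 0.65365399 -0.15142401  0.0225549 ] [-0.45414903 -0.15841524 -0.60963219]
```

View pics/sc.png

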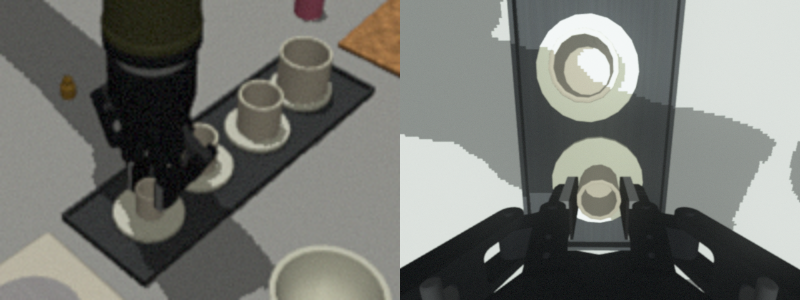

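The left crop shows all four crucibles on their discs: 56 at (305,75), 46 at (260,115), 36 at (205,150) and 28 held at (150,200), just above its disc. I'll lower the last millimetre and release.

arm_command --motion "0.3 -0.1 0 -0.1 0;0.3 0 0 0 0;0.36 0 0 0 0;0.4 0 0 0 0;0.5 0 0 0 0;0.7 0 0 0 0;0.7 0 0 1 0;0.7 0 0 3 0"

```text
time: 25.3
eef_pos: [0.6491, -0.1503, 0.0572]
ee_rot: [-2.216, -2.217, 0.007]
wrist_force: [0.4, -0.2, -0.4]
grip_width: 0.0598
finger_force: 0.0
```

arm_command --motion "0.7 0 0 4 0;0.7 0 0 4 0;0.7 0 0 2 0;0.7 -2 -1 0 0;0.7 -3 -1 0 0;0.7 -3 -1 0 0;0.7 -2 0 0 0;0.7 0 0 0 0"

```text
time: 25.97
eef_pos: [0.5475, -0.1829, 0.1618]
ee_rot: [-2.225, -2.216, 0.003]
wrist_force: [-0.2, -1.1, -0.8]
grip_width: 0.0592
finger_force: 0.0
```

Run:
```python
from h import *
s=observe();print(s['eef_pos'],s['grip_width'])
a=[]
for n in ('top','scene'):
    p,d=read_camera(n);c=cam(n,s);X=cloud(c,d);z=X[...,2]
    for x,y,r in [(.650,.0903,.028),(.6545,.0088,.023),(.646,-.0731,.018),(.652,-.152,.014)]:
        near=(np.hypot(X[...,0]-x,X[...,1]-y)<r+.01)&(z>.022)&(z<.075)&(d>0);P=X[near]
        if len(P)<20: print('none');continue
        h=np.percentile(P[:,2],95);t=P[P[:,2]>h-.006];e,R_=cv2.minEnclosingCircle(t[:,:2].astype(np.float32));print(n,h.round(4),(np.array(e)-[x,y]).round(4),round(R_,4))
    a.append(cv2.resize(p[140:260,200:440] if n=='top' else p[220:370,240:440],(400,300)))
cv2.imwrite('pics/end.png',np.hstack(a)[:,:,::-1])
```

```text
[ 0.54754371 -0.18287272  0.16179427] 0.059150730267395805
top 0.0621 [ 0.0012 -0.0015] 0.0288
top 0.0563 [0.0002 0.0001] 0.0232
top 0.0498 [-0.0014 -0.0003] 0.0182
top 0.0423 [0.0003 0.0012] 0.014
scene 0.0629 [ 0.0041 -0.0022] 0.029
scene 0.0576 [ 0.0035 -0.0013] 0.024
scene 0.0512 [ 0.0018 -0.0017] 0.0191
scene 0.0436 [ 0.0044 -0.0003] 0.0147
```

View pics/end.png

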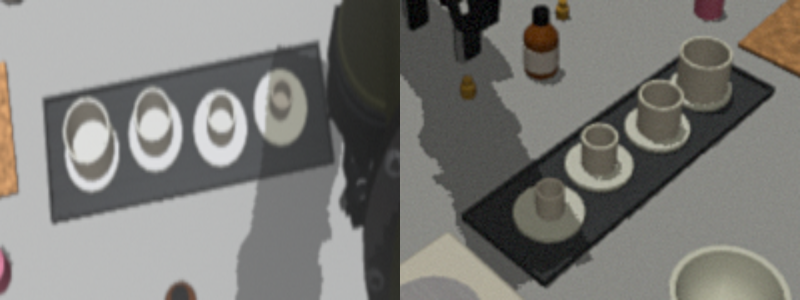

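All four stand upright and centred to about 2 mm, in rising order from the balance end, and the bottle is still standing.

```bash
python3 -c "
from plant import *;print(hand_in())"
```

```text
the job is handed in; nothing more can be done
None
```

The four crucibles stand upright on their discs, smallest next to the balance and each within about 2 mm of centre by the top camera; the amber bottle was not touched, and the job was handed in at about 26 s (no verdict was returned).

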